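# Cover the drinking cups for the night

## Robot

A 7-joint arm with a two-finger parallel gripper is mounted at the origin on the work surface. World frame = base frame: x ahead of the robot, y to its left, z up, the work surface at z = 0. Lengths are in mm, angles in rad, forces in N, time in s.
With the tool pointing down it reaches from about 350 to 900 mm from the base axis. Payload 8.1 kg.
Tool frame: the origin (TCP) lies at the centre of the arm's flange, where the gripper is bolted on; the fingertips stand manip.nose_length ahead of it and the grasp point (between the pads) lies 155 mm ahead of it (manip.nose_length is the distance from the TCP to the fingertips, in mm); z points along the fingers, y is the line along which they close (so a half turn about z gives the same grasp; the last joint's range is limited). The gripper opens to 85 mm and grips with 20 to 120 N. Pads are 22 mm wide; open, the fingers measure 114 mm over their backs; the gripper's body (76 mm by 85 mm) begins 54 mm behind the grasp point. The pads swing forward as they close: fully open they stand 13 mm farther back than shut.
Start: joints at [-1.441, 0.434, 0.025, 1.573, -0.012, 1.134, -0.075], TCP at [144.213, 608.141, 404.723] pointing down, gripper open.
Joint ranges: [-2.62, 2.62], [-0.44, 2.09], [-1.27, 1.32], [0.08, 2.57], [-1.32, 4.46], [0.12, 2], [-2.74, 2.74]. Speed limits (rad/s): [2.22, 2.22, 3.01, 3.01, 3.14, 3.14, 3.14].

## Interface

Orientations are given as a unit quaternion [w, x, y, z].
In Python, from station import manip gives the robot as it stands. The module is installed in compiled form; this text tells all that it offers.
- The arm moves only by the shell command python3 -m jog 'ROWS' [FORCE]. ROWS is JSON, a list of rows, each a list of 5 numbers: the shift along the tool's x, y, z in mm, then the turn about the tool's z in degrees, then the finger opening in mm, from 0 to 85.4. In form: [[x, y, z, spin, fingers], ...]. A call has 1 to 8 rows; each row is the pose to reach, as a shift and turn from the pose commanded when the call began, along the tool's axes at that moment; what a row does not reach only later rows make up. A row lasts 1/12 s, in which the tool goes at most 41.7 mm and 7.16 degrees, less where a joint would pass 70% of its speed; a pose out of reach is approached as far as the arm can. A call with a gripper value outside its range is refused whole. The fingers move at their own pace and stop on an object; FORCE is the grip in N (left out, the last holds). Time passes only in rows, so rows that repeat a pose let the fingers close. It gives the time, the measured TCP pose, the force, the opening and the grip force at its end, in the units of the state.
- manip.sense(): the state, without advancing time (a new reading comes with each control period).
- manip.get_image(name): name is "side" or "top" or "wrist"; returns a dict with "frame" (480x640x3 uint8, red, green, blue), "vfov" (degrees; the focal length in pixels is half the picture's height over the tangent of half this angle, whatever the lens; pixels are square), "cx", "cy" (the principal point, pixels), "rvec" (rotation vector, rad) and "tvec" (3), from world to camera coordinates, as OpenCV has them. Camera axes: x right, y down, z forward; pixel columns grow to the right and rows downward; lengths in mm; the calibration is good to about 2 mm. A picture is of the moment at which its call begins. There is no depth.
- manip.job_done(): hands the job in; it is judged then, once.
The state is a dict: "time_s": time; "joints": joint angles; "dq": joint speeds; "effort": joint torques, N m; "eef_pos": TCP position; "tcp_rot": TCP orientation; "wrist_force": force on the tool from outside, world axes, zero at the start; "wrist_torque": the same for the moment, N m; "opening": opening from 0.0 (shut) to 1.0 (fully open); "grasp_force": force on a finger pad.
Only numpy, scipy, OpenCV 4.12 (cv2) and the standard library are available. Lean on these libraries where they do the work, as an engineer would, in place of code of your own. Each camera call takes 0.05 s, during which the arm holds its last target. There are 200 camera calls.

## Task

Close the three drinking cups against insects for the night: pick out the three knobbed covers and set each one down, level and centred, on the cup of its own colour and size, so that the whole mouth is shut. Place the covers, do not drop them; leave the cups standing where they are, and do not disturb the steel pen cup or the wooden coaster.

Things in the scene. Friction and masses are not known exactly. Their poses are not given: they have to be found in the camera images.
- cover_blue: loose blue cup cover, the large one: plastic disc 110 mm across, with a pale wooden knob (22 mm across, 26 mm tall; grasp it from above). Origin: centre of the underside; z up. z 0-4 mm: a step 64 mm across that drops into the cup's mouth with 10 mm of play all round; 4-9 mm: disc (raised 1.5 mm round the knob); 9-35 mm: knob. Stands on its step; about 75 g.
- cover_yellow: loose yellow cup cover, the middle-sized one: plastic disc 94 mm across, with a pale wooden knob (22 mm across, 26 mm tall; grasp it from above). Origin: centre of the underside; z up. z 0-4 mm: a step 48 mm across that drops into the cup's mouth with 10 mm of play all round; 4-9 mm: disc (raised 1.5 mm round the knob); 9-35 mm: knob. Stands on its step; about 60 g.
- cover_red: loose red cup cover, the small one: plastic disc 80 mm across, with a pale wooden knob (22 mm across, 26 mm tall; grasp it from above). Origin: centre of the underside; z up. z 0-4 mm: a step 34 mm across that drops into the cup's mouth with 10 mm of play all round; 4-9 mm: disc (raised 1.5 mm round the knob); 9-35 mm: knob. Stands on its step; about 45 g.
- cup_blue: loose empty blue plastic drinking mug with a side handle (at its own +y, sticking out some 30 mm), the large one, standing upright: mouth 90 mm across outside, wall 3 mm, 74 mm tall. Origin: centre of its underside; z up. The blue 110 mm cover rests on its rim with the cover's disc underside at the rim height (74 mm above this origin).
- cup_yellow: loose empty yellow plastic drinking tumbler, the middle-sized one, standing upright: mouth 74 mm across outside, wall 3 mm, 70 mm tall. Origin: centre of its underside; z up. The yellow 94 mm cover rests on its rim with the cover's disc underside at the rim height (70 mm above this origin).
- cup_red: loose empty red plastic drinking tumbler, the small one, standing upright: mouth 60 mm across outside, wall 3 mm, 56 mm tall. Origin: centre of its underside; z up. The red 80 mm cover rests on its rim with the cover's disc underside at the rim height (56 mm above this origin).
- pen_cup: bystander, loose: stainless steel cup 76 mm across, 90 mm tall, with two green pens sticking out, their tops up to 145 mm above the crate and leaning up to 55 mm from the cup's axis. Not a drinking cup now: it gets no cover. Origin: centre of its underside.
- coaster: bystander, loose: round flat dark brown wooden coaster 92 mm across, 7 mm thick, without a knob: not a cover. Origin: centre of its underside.
Things that resemble listed ones, but are neither listed nor needed, are in the scene too. Leave any green or turquoise look-alike of the cover_red alone.

How it is judged (in metres and radians):
At the end, for the whole second after the job is handed in: Each cover (blue, yellow, red) lies on the cup of its own colour: centres within 9 mm horizontally, its disc on the rim (height within 3 mm), cover and cup level within 0.05 rad, all released and at rest, and each cup within 30 mm of where it stood at the start (horizontal distance between cover_blue and cup_blue below 0.009 m and z of cover_blue in the frame of cup_blue between 0.067 and 0.073 m and angle between each of cover_blue, cup_blue, cover_yellow, cup_yellow, cover_red, cup_red's own z axis and vertical below 0.05 rad and linear speed of each of cover_blue, cup_blue, cover_yellow, cup_yellow, cover_red, cup_red below 0.01 m/s and angular speed of each of cover_blue, cover_yellow, cover_red below 0.1 rad/s and distance of each of cup_blue, cup_yellow, cup_red from where it was at the start of the episode below 0.03 m and horizontal distance between cover_yellow and cup_yellow below 0.009 m and z of cover_yellow in the frame of cup_yellow between 0.063 and 0.069 m and horizontal distance between cover_red and cup_red below 0.009 m and z of cover_red in the frame of cup_red between 0.049 and 0.055 m); the robot touches nothing.
It fails at once if a cover is dropped or thrown (faster than 0.6 m/s out of the fingers) ((contact force between cover_blue and the fingers below 0.05 N and linear speed of cover_blue above 0.6 m/s) or (contact force between cover_yellow and the fingers below 0.05 N and linear speed of cover_yellow above 0.6 m/s) or (contact force between cover_red and the fingers below 0.05 N and linear speed of cover_red above 0.6 m/s)).
It fails at once if the pen cup or the coaster is disturbed (shifted by more than 25 mm) (distance of any of pen_cup, coaster from where it was at the start of the episode above 0.025 m).
It fails at once if a drinking cup is knocked over (angle between any of cup_blue, cup_yellow, cup_red's own z axis and vertical above 0.5 rad).
It also fails if it takes over 93 s, if anything falls off the work surface, if the arm or the gripper's body presses on something with over 40 N, if the wrist force passes 120 N, or if a joint passes its speed limit or range.

## Working session

There is one attempt and no reset: what is moved stays moved. The work goes in short steps, Python scripts to look and compute and a shell command to move; the robot and the scene stay as the last step left them, time stands still between calls to the robot, and variables do not carry over. Pictures are saved under pics/ and viewed, at most 14 in all, crops included, and the job is handed in when it is done.

```bash
mkdir -p pics
cat > h.py <<'E'
import numpy as np, cv2, pickle
from station import manip
def grab(n,f):
    d=manip.get_image(n); cv2.imwrite(f'pics/{f}.png',d['frame'][:,:,::-1]); pickle.dump(d,open(f'pics/{f}.pkl','wb')); return d
def load(f): return pickle.load(open(f'pics/{f}.pkl','rb'))
def ray(d,u,v):
    f=240/np.tan(np.radians(d['vfov'])/2); R=cv2.Rodrigues(np.array(d['rvec'],float))[0]; t=np.array(d['tvec'],float).ravel()
    r=R.T@np.array([(u-d['cx'])/f,(v-d['cy'])/f,1]); return -R.T@t, r/np.linalg.norm(r)
def onz(d,u,v,z):
    c,r=ray(d,u,v); return c+r*(z-c[2])/r[2]
def tri(*rs):
    A=0;b=0
    for c,r in rs:
        P=np.eye(3)-np.outer(r,r); A=A+P; b=b+P@c
    p=np.linalg.solve(A,b); return p,[np.linalg.norm((np.eye(3)-np.outer(r,r))@(p-c)) for c,r in rs]
E
python3 - <<'E'
from h import *
for n in ['side','top','wrist']:
    d=grab(n,n+'0'); print(n,d['vfov'],d['cx'],d['cy'],ray(d,320,240))
print(manip.sense(), manip.nose_length)
E
```

```text
side 52.82037331627258 327.6331387487629 248.09903402199794 (array([ 294.25511223, -701.40171982,  581.78690058]), array([ 0.1581702 ,  0.83824118, -0.52185621]))
top 49.861580573600996 315.8040277436132 248.75356931011328 (array([ 268.8284311 ,  129.08906514, 1197.06976348]), array([ 0.16732822, -0.02014796, -0.98569535]))
wrist 61.71078937625176 316.3019642940257 242.7155120841079 (array([ 67.89235693, 625.05584342, 372.98463995]), array([ 0.29491325, -0.06210336, -0.95350372]))
{'time_s': 0.15, 'joints': array([-1.44058344,  0.43504768,  0.02497341,  1.57386622, -0.0115922 ,
        1.13399445, -0.07507776]), 'dq': array([ 0.00023726, -0.00138835,  0.00125964, -0.00146339,  0.00029103,
        0.001123  , -0.00139909]), 'effort': array([ 2.33916566e-03, -6.70888567e+01,  1.02628425e+00, -3.16453850e+01,
        1.56629080e-02,  9.03834589e-03,  3.45616093e-05]), 'eef_pos': array([144.18546981, 607.96740629, 404.12405747]), 'tcp_rot': array([-1.10937481e-05,  1.16164677e-01,  9.93229795e-01, -5.85332978e-04]), 'wrist_force': array([ 0.59695345,  0.24630108, -0.59217862]), 'wrist_torque': array([ 0.04405032, -0.04825317,  0.05749487]), 'grasp_force': 0.0, 'opening': 0.998990690364687} 173.4
```

View pics/top0.png

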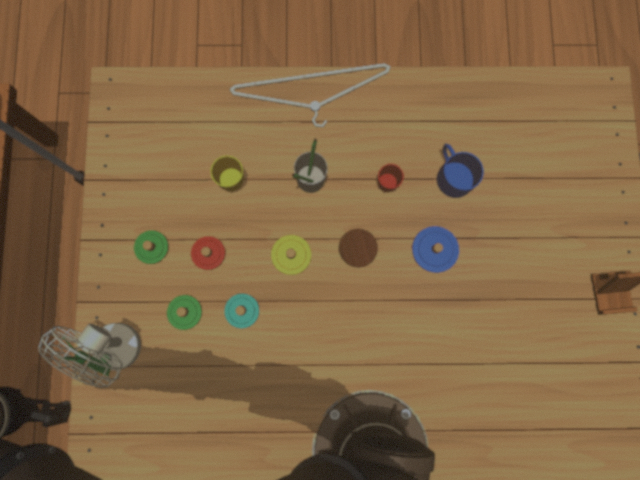

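View pics/side0.png

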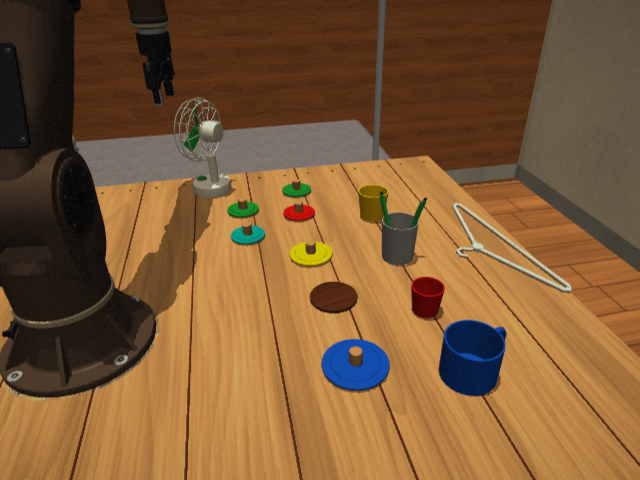

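The top view shows these candidates, with pixel positions:
- **Red cover:** (208,253). Its look-alikes are green at (151,247) and (184,312), and turquoise at (241,311).
- **Yellow cover:** (291,254).
- **Blue cover:** (437,249). The brown coaster at (358,248) has no knob.
- **Cups:** yellow (228,174), red (390,178), blue mug (460,174) with its handle at (448,152). The steel pen cup is at (311,172).

By colour and knob I choose the covers at (208,253), (291,254) and (437,249). Next I triangulate them.

```bash
cat >> h.py <<'E'
HUE={'red':[(0,6),(172,180)],'yellow':[(24,34)],'blue':[(105,125)]}
def masks(d,col,amin=150,smin=150,vmin=50):
    h=cv2.cvtColor(d['frame'],cv2.COLOR_RGB2HSV); m=0
    for a,b in HUE[col]: m=m|cv2.inRange(h,(a,smin,vmin),(b,255,255))
    m=cv2.morphologyEx(m,cv2.MORPH_OPEN,np.ones((3,3)))
    cs=[c for c in cv2.findContours(m,cv2.RETR_EXTERNAL,cv2.CHAIN_APPROX_NONE)[0] if cv2.contourArea(c)>amin]
    return sorted(cs,key=cv2.contourArea,reverse=True)
E
python3 - <<'E'
from h import *
for n in ['side0','top0']:
    d=load(n)
    for c in HUE:
        for k in masks(d,c,100): 
            e=cv2.fitEllipse(k); print(n,c,cv2.contourArea(k),cv2.boundingRect(k),np.round(e[0],1),np.round(e[1],1), np.round(onz(d,*e[0],9)))
d=load('side0')['frame'][180:400,220:520,::-1]
t=load('top0')['frame'][130:340,120:500,::-1]
cv2.imwrite('pics/c1.png',np.vstack([cv2.resize(t,(600,332),interpolation=2)]+[np.zeros((2,600,3),np.uint8)]))
E
```

```text
side0 red 1043.5 (411, 277, 34, 41) [426.6 295.9] [32.2 42.6] [626. -28.   9.]
side0 red 289.5 (284, 205, 31, 16) [298.7 212.5] [14.1 30.9] [442. 360.   9.]
side0 yellow 623.5 (290, 242, 42, 23) [310.4 253.4] [21.7 42.1] [437. 168.   9.]
side0 blue 3734.0 (441, 320, 65, 75) [471.6 356.3] [61.7 79.4] [ 637. -193.    9.]
side0 blue 2587.5 (322, 340, 67, 50) [355.1 364.4] [49.5 66.6] [ 448. -168.    9.]
top0 red 770.0 (192, 237, 32, 32) [207.5 252.6] [31.  31.7] [442. 366.   9.]
top0 red 202.5 (379, 173, 18, 16) [387.9 180.6] [14.3 18.4] [613. -58.   9.]
```

View pics/c1.png

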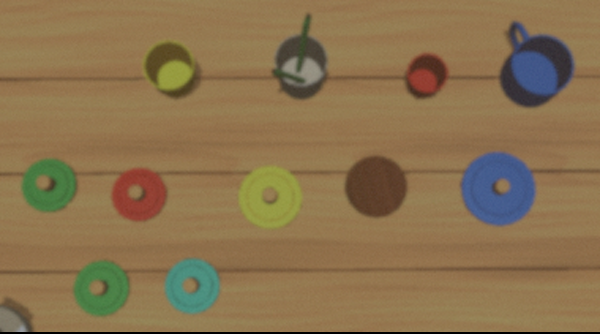

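The crop shows red, yellow and blue covers each with a pale knob, and the brown coaster without one, so the choice stands. The top view needs looser colour thresholds.

Run:
```python
from h import *
import h
h.HUE={'red':[(0,8),(170,180)],'yellow':[(22,36)],'blue':[(105,130)]}
S=load('side0');T=load('top0')
hs=cv2.cvtColor(T['frame'],cv2.COLOR_RGB2HSV)
for p in [(280,254),(300,254),(228,168),(232,182),(390,170),(425,249),(460,160),(465,180),(291,200),(291,254)]: print(p,hs[p[1],p[0]])
hs=cv2.cvtColor(S['frame'],cv2.COLOR_RGB2HSV)
for p in [(372,210),(366,192),(355,355),(310,247),(298,208),(400,300)]: print('s',p,hs[p[1],p[0]])
for n,d,s in [('S',S,150),('T',T,105)]:
    for c in h.HUE:
        for k in masks(d,c,100,s if c!='yellow' else 135+(n=='S')*45,35): 
            e=cv2.fitEllipse(k); print(n,c,cv2.contourArea(k),cv2.boundingRect(k),np.round(e[0],1),np.round(e[1],1), np.round(onz(d,*e[0],9)))
```

```text
(280, 254) [ 32 139 156]
(300, 254) [ 32 141 157]
(228, 168) [ 27 158 113]
(232, 182) [ 32 154 154]
(390, 170) [  9 156  77]
(425, 249) [110 131 144]
(460, 160) [145  27  57]
(465, 180) [112 131 136]
(291, 200) [ 20 114 147]
(291, 254) [ 18 115 149]
s (372, 210) [ 21 245 106]
s (366, 192) [ 22 244 120]
s (355, 355) [ 17 155 165]
s (310, 247) [ 15 150  85]
s (298, 208) [ 14 155  87]
s (400, 300) [ 17 156 204]
S red 1059.5 (411, 277, 34, 41) [426.5 295.9] [32.5 43. ] [626. -27.   9.]
S red 305.0 (283, 205, 32, 16) [298.5 212.7] [14.6 31.2] [441. 359.   9.]
S yellow 641.5 (290, 242, 42, 23) [310.4 253.3] [22.2 42.4] [437. 169.   9.]
S blue 3880.5 (440, 320, 66, 75) [471.9 356.1] [64.9 78. ] [ 637. -193.    9.]
S blue 2587.5 (322, 340, 67, 50) [355.1 364.4] [49.5 66.6] [ 448. -168.    9.]
T red 819.0 (191, 237, 34, 32) [207.5 252.5] [31.6 33. ] [442. 366.   9.]
T red 252.0 (378, 173, 23, 17) [388.3 180.6] [15.5 21.6] [613. -59.   9.]
T yellow 1136.5 (272, 236, 39, 38) [290.7 254.3] [37.8 38.4] [437. 173.   9.]
T yellow 502.0 (210, 156, 33, 32) [226.7 172.3] [28.5 32.1] [635. 325.   9.]
T blue 1462.5 (414, 228, 44, 43) [435.3 249. ] [42.4 43.9] [ 448. -164.    9.]
T blue 566.0 (444, 163, 29, 27) [458.4 175.6] [22.4 32.3] [ 625. -227.    9.]
```

```bash
python3 -m jog '[[-36,-18,0,0,60],[-72,-36,0,0,60],[-108,-53,0,0,60],[-144,-71,0,0,60],[-180,-89,0,0,60],[-216,-106,0,0,60],[-250,-124,0,0,60],[-270,-132,0,0,60]]' 40 && python3 -m jog '[[-36,-18,0,0,60],[-72,-36,0,0,60],[-108,-53,0,0,60],[-144,-71,0,0,60],[-165,-82,0,0,60],[-179,-88,0,0,60],[-179,-88,0,0,60],[-179,-88,0,0,60]]'
python3 - <<'E'
from h import *
S=load('side0');T=load('top0')
for n,a,b in [('red',(298.7,212.6),(207.5,252.5)),('yel',(310.4,253.3),(290.7,254.3)),('blue',(355.1,364.4),(435.3,249))]: print(n,tri(ray(S,*a),ray(T,*b)))
d=grab('wrist','w1')
E
```

```text
time_s: 0.82
eef_pos: [380.0, 413.3, 404.7]
tcp_rot: [0.001, 0.119, 0.993, -0.001]
wrist_force: [-0.2, 0.2, 0.0]
opening: 0.704
grasp_force: 0.0
time_s: 1.48
eef_pos: [530.7, 289.7, 404.3]
tcp_rot: [-0.0, 0.117, 0.993, -0.0]
wrist_force: [-0.5, 0.6, 0.1]
opening: 0.705
grasp_force: 0.0
red (array([442.91638643, 366.85683237,   5.04914162]), [np.float64(0.10443345233809145), np.float64(0.10443345233807684)])
yel (array([437.42820502, 173.25895208,   6.25422619]), [np.float64(0.1353515749374092), np.float64(0.1353515749374674)])
blue (array([ 448.39738417, -165.01256316,    5.43854356]), [np.float64(0.03278115924432014), np.float64(0.0327811592443544)])
```

View pics/w1.png

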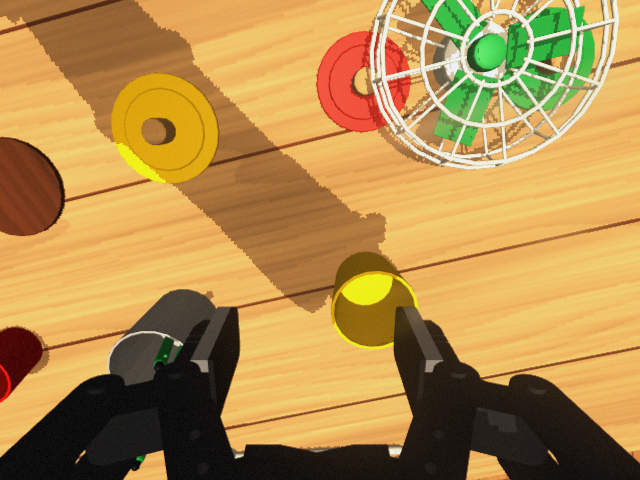

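The wrist view shows the yellow cover at (164,128), the red cover at (363,82) partly behind the fan head, and the yellow cup rim at (374,310). I locate the fan to check clearance and take a second wrist view further right.

```bash
python3 -m jog '[[-10,-40,0,0,60],[-20,-80,0,0,60],[-30,-120,0,0,60],[-39,-160,0,0,60],[-49,-200,0,0,60],[-59,-240,0,0,60],[-69,-280,0,0,60],[-79,-310,0,0,60]]' && python3 -m jog '[[0,-40,0,0,60],[0,-50,0,0,60],[0,-50,0,0,60],[0,-50,0,0,60]]'
python3 - <<'E'
from h import *
S=load('side0');T=load('top0')
print('fan head',tri(ray(S,211,131),ray(T,95,338)),'cage left/bottom',tri(ray(S,196,127),ray(T,80,357)),'base',onz(S,212,187,10),onz(T,120,345,10))
d=grab('wrist','w2')
E
```

```text
time_s: 2.2
eef_pos: [534.5, -31.2, 405.0]
tcp_rot: [0.0, 0.116, 0.993, 0.0]
wrist_force: [0.9, -0.2, 0.3]
opening: 0.702
grasp_force: 0.0
time_s: 2.53
eef_pos: [523.9, -77.0, 404.8]
tcp_rot: [-0.0, 0.116, 0.993, 0.0]
wrist_force: [0.6, -0.1, 0.1]
opening: 0.706
grasp_force: 0.0
fan head (array([251.15213027, 548.07144159, 171.93147827]), [np.float64(0.3516860872859629), np.float64(0.3516860872859373)]) cage left/bottom (array([214.65545114, 572.42750746, 177.58046299]), [np.float64(1.0669761376136964), np.float64(1.066976137613583)]) base [231.38453055 560.79373897  10.        ] [232.81607389 557.32900686  10.        ]
```

View pics/w2.png

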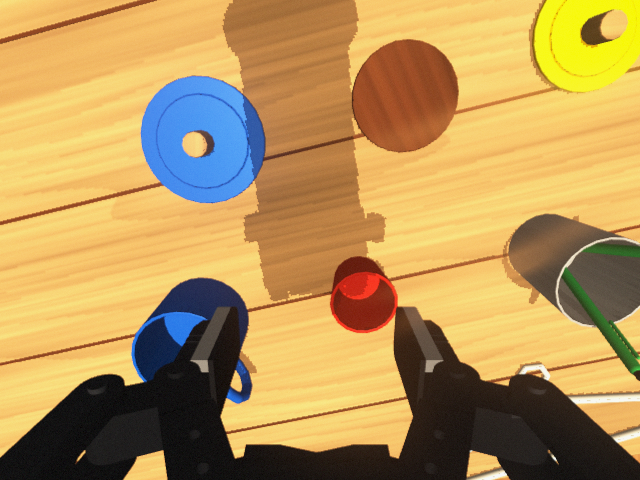

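The view shows the blue cover at (203,139), the red rim at (364,302), the blue rim partly hidden behind a finger at about (185,360), and the coaster at (405,95). I move outward for unobstructed views of all the cups.

```bash
python3 -m jog '[[-40,0,0,0,60],[-80,0,0,0,60],[-115,0,0,0,60],[-130,0,0,0,60],[-130,0,0,0,60],[-130,0,0,0,60]]'
python3 - <<'E'
from h import *
d=grab('wrist','w3')
E
python3 -m jog '[[0,40,0,0,60],[0,80,0,0,60],[0,120,0,0,60],[0,160,0,0,60],[0,200,0,0,60],[0,225,0,0,60],[0,240,0,0,60],[0,240,0,0,60]]'
python3 -m jog '[[0,0,0,0,60],[0,0,0,0,60]]'
python3 - <<'E'
from h import *
d=grab('wrist','w4')
a=load('w3')['frame'];b=d['frame']
cv2.imwrite('pics/c2.png',cv2.resize(np.hstack([a[:360],b[:360]]),(800,225))[:,:,::-1])
E
```

```text
time_s: 3.08
eef_pos: [651.3, -105.6, 403.6]
tcp_rot: [-0.001, 0.115, 0.993, 0.0]
wrist_force: [0.3, 0.6, -0.4]
opening: 0.702
grasp_force: 0.0
time_s: 3.8
eef_pos: [705.0, 131.1, 404.5]
tcp_rot: [-0.001, 0.113, 0.994, 0.001]
wrist_force: [-0.6, 0.0, -0.2]
opening: 0.703
grasp_force: 0.0
time_s: 3.97
eef_pos: [705.6, 123.4, 405.1]
tcp_rot: [0.0, 0.117, 0.993, -0.001]
wrist_force: [0.7, -0.6, -0.9]
opening: 0.703
grasp_force: 0.0
```

View pics/c2.png

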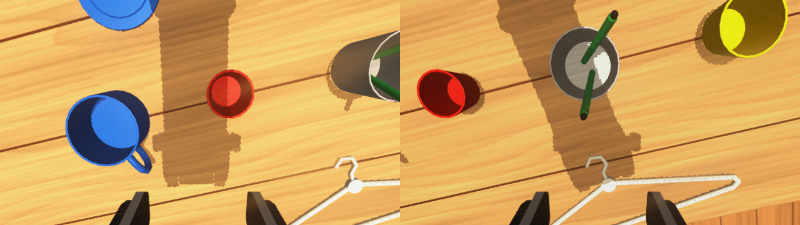

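```bash
cat > rim.py <<'E'
from h import *
from scipy.optimize import least_squares
W={'red':[(0,8),(168,180)],'yellow':[(22,34)],'blue':[(105,130)]}
def contour(d,col,px):
    h=cv2.cvtColor(d['frame'],cv2.COLOR_RGB2HSV); m=0
    for a,b in W[col]: m=m|cv2.inRange(h,(a,150,25),(b,255,255))
    m=cv2.morphologyEx(m,cv2.MORPH_CLOSE,np.ones((5,5)));m=cv2.morphologyEx(m,cv2.MORPH_OPEN,np.ones((3,3)))
    cs=cv2.findContours(m,cv2.RETR_EXTERNAL,cv2.CHAIN_APPROX_NONE)[0]
    cs=[c for c in cs if cv2.contourArea(c)>200 and cv2.pointPolygonTest(c,px,True)>-8]
    k=max(cs,key=cv2.contourArea)[:,0]
    return k[(k[:,0]>1)&(k[:,0]<638)&(k[:,1]>1)]
def circ(col,views,r0,z0,cmin=0.0,half=True,fixz=False):
    V=[(load(f),contour(load(f),col,px)) for f,px in views]
    sel=None
    for it in range(4):
        def pts(z): return [np.array([onz(d,u,v,z)[:2] for u,v in k]) for d,k in V]
        if sel is None:
            P=pts(z0); c=np.mean([p.mean(0) for p in P],0); x=np.array([*c,z0,r0])
        P=pts(x[2]); sel=[]
        for (d,k),p in zip(V,P):
            a=x[:2]-ray(d,0,0)[0][:2]; a/=np.linalg.norm(a); q=p-x[:2]
            s=(q@a/np.linalg.norm(q,axis=1)>cmin) if half else np.ones(len(k),bool)
            sel.append(s)
        def res(y):
            z=z0 if fixz else y[2]
            return np.concatenate([np.hypot(*(np.array([onz(d,u,v,z)[:2] for u,v in k[s]])-y[:2]).T)-y[3] for (d,k),s in zip(V,sel)]+[[0.3*(y[2]-z0)] if fixz else []])
        o=least_squares(res,x,loss='soft_l1',f_scale=0.7); x=o.x
    return np.round(x,1), round(float(np.median(abs(res(x)))),2), [len(k) for d,k in V]
E
python3 - <<'E'
from rim import *
for a in [('red',[('w3',(370,150)),('w4',(70,150))],30,56),('yellow',[('w1',(374,310)),('w4',(560,40))],37,70),('blue',[('w3',(170,200)),('w2',(150,330))],45,74)]:
    print(a[0],circ(*a)); print('  z fixed',circ(*a,fixz=True))
    for v in a[1]: print('   ',v[0],circ(a[0],[v],a[2],a[3],fixz=True))
for a in [('red',[('w1',(340,82))],40,9),('yellow',[('w1',(130,128)),('w2',(570,60))],47,9),('blue',[('w2',(180,110))],55,9)]:
    print('cover',a[0],circ(*a,half=False,fixz=True), len(a[1])>1 and circ(*a,half=False))
E
```

```text
red (array([611. , -55.8,  55.8,  29. ]), 0.19, [217, 256])
  z fixed (array([611.1, -55.7,  56. ,  28.9]), 0.19, [217, 256])
    w3 (array([610.9, -55.8,  56. ,  29. ]), 0.18, [217])
    w4 (array([611.1, -55.6,  56. ,  29. ]), 0.19, [256])
yellow (array([620.9, 318. ,  69.9,  33.9]), 1.31, [208, 532])
  z fixed (array([620.9, 318. ,  70. ,  33.9]), 1.3, [208, 532])Traceback (most recent call last):
  File "<stdin>", line 4, in <module>
  File "rim.py", line 27, in circ
    o=least_squares(res,x,loss='soft_l1',f_scale=0.7); x=o.x
    return func(*args, **kwargs)
    vector_fun = VectorFunction(
        fun_wrapped,
    ...<6 lines>...
        workers=workers
    )
    self._update_fun()
    ~~~~~~~~~~~~~~~~^^
    self.f = self.fun_wrapped(xp_copy(self.x))
             ~~~~~~~~~~~~~~~~^^^^^^^^^^^^^^^^^
    return np.atleast_1d(self.fun(x))
                         ~~~~~~~~^^^
    return self.f(x, *self.args, **self.kwargs)
           ~~~~~~^^^^^^^^^^^^^^^^^^^^^^^^^^^^^^
  File "rim.py", line 26, in res
    return np.concatenate([np.hypot(*(np.array([onz(d,u,v,z)[:2] for u,v in k[s]])-y[:2]).T)-y[3] for (d,k),s in zip(V,sel)]+[[0.3*(y[2]-z0)] if fixz else []])
                                      ~~~~~~~~~~~~~~~~~~~~~~~~~~~~~~~~~~~~~~~~~~~~^~~~~~
ValueError: operands could not be broadcast together with shapes (0,) (2,)
```

```bash
sed -i "s/'yellow':\[(22,34)\]/'yellow':[(19,34)]/; s/(a,150,25)/(a,200 if col=='yellow' else 150,25)/" rim.py
python3 - <<'E'
from rim import *
h=cv2.cvtColor(load('w1')['frame'],cv2.COLOR_RGB2HSV)
for p in [(370,330),(355,265),(365,290),(500,250),(300,250)]: print(p,h[p[1],p[0]])
for a in [('yellow',[('w1',(374,310)),('w4',(560,40))],37,70),('blue',[('w3',(170,200)),('w2',(150,330))],45,74)]:
  for f in (0,1):
   try: print(a[0],circ(*a,fixz=f))
   except Exception as e: print(a[0],f,'fail')
  for v in a[1]:
   try: print('   ',v[0],circ(a[0],[v],a[2],a[3],fixz=True))
   except Exception as e: print('   ',v[0],'fail')
for a in [('red',[('w1',(340,82))],40,9),('yellow',[('w1',(130,128)),('w2',(570,60))],47,9),('blue',[('w2',(180,110))],55,9)]:
   try: print('cover',a[0],circ(*a,half=False,fixz=True), len(a[1])>1 and circ(*a,half=False))
   except Exception as e: print('cover',a[0],'fail')
E
```

```text
(370, 330) [ 20 223 150]
(355, 265) [ 20 220 109]
(365, 290) [ 30 235 239]
(500, 250) [ 11 180 150]
(300, 250) [ 15 167 168]
yellow (array([619.1, 316.2,  73.7,  34. ]), 0.77, [281, 259])
yellow (array([619.4, 316.8,  70. ,  35.8]), 0.52, [281, 259])
    w1 (array([631.9, 310.3,  70. ,  23.1]), 1.26, [281])
    w4 (array([619.8, 317.2,  70. ,  35.9]), 0.15, [259])
blue (array([ 621.2, -230.3,   45.8,   47.9]), 0.36, [440, 245])
blue (array([ 617. , -217.5,   74. ,   44.1]), 0.3, [440, 245])
    w3 (array([ 617.2, -218.1,   74. ,   43.8]), 0.19, [440])
    w2 (array([ 620.6, -253.9,   74. ,    9.9]), 1.4, [245])
cover red (array([440.3, 346.4,   9. ,  35.5]), 4.52, [425]) False
cover yellow (array([437.2, 174.1,   9. ,  46.4]), 0.59, [307, 174]) (array([437.2, 173.8,   6.6,  46.6]), 0.23, [307, 174])
cover blue (array([ 448.4, -162.8,    9. ,   53.6]), 0.23, [353]) False
```

Red cup rim: (611,-56), height 56, from two views. The yellow and blue rim centres come from single clean views. I stop halfway to the red cover for a second view of the yellow cup.

```bash
python3 -m jog '[[35,20,0,0,60],[70,40,0,0,60],[100,60,0,0,60],[110,110,0,0,60],[110,120,0,0,60],[110,120,0,0,60],[110,120,0,0,60]]'
python3 -c "
from h import *
grab('wrist','w5')"
python3 -m jog '[[36,10,0,0,60],[72,20,0,0,60],[108,30,0,0,60],[144,40,0,0,60],[180,50,0,0,60],[201,56,0,0,60],[201,56,0,0,60],[201,56,0,0,60]]'
python3 - <<'E'
from rim import *
d=grab('wrist','w6')
a=load('w5')['frame'];b=d['frame']
cv2.imwrite('pics/c3.png',cv2.resize(np.hstack([a,b]),(800,300))[:,:,::-1])
E
```

```text
time_s: 4.6
eef_pos: [626.5, 267.4, 404.8]
tcp_rot: [0.0, 0.116, 0.993, -0.0]
wrist_force: [-0.3, -1.4, 0.2]
opening: 0.705
grasp_force: 0.0
time_s: 5.32
eef_pos: [444.0, 367.3, 405.2]
tcp_rot: [0.0, 0.116, 0.993, 0.0]
wrist_force: [0.2, -0.3, 0.7]
opening: 0.7
grasp_force: 0.0
```

View pics/c3.png

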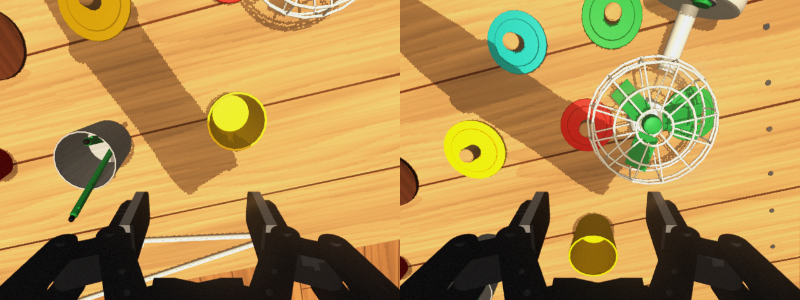

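The left view shows the yellow cup clearly at about (378,192) full-size. In the right view the red cover at (300,198) is still partly behind the fan head at about (400,200). I compute the fan's extent before descending.

Run:
```python
from rim import *
S=load('side0');T=load('top0');d=load('w6')
print('cam',ray(d,0,0)[0])
P,r=tri(ray(d,400,200),ray(load('w1'),487,52));print('hub w6,w1',P,r)
for n,s,t,w in [('hub',(211,131),(95,338),(400,200))]:
  print(tri(ray(S,*s),ray(d,*w)),tri(ray(T,*t),ray(d,*w)))
# cage extents at hub depth
for u,v in [(305,200),(510,200),(400,95),(400,295)]: print(np.round(onz(d,u,v,P[2])))
print('fan base', onz(d,595,10,10))
for a in [('yellow',[('w5',(378,192)),('w4',(560,40))],37,70)]:
  print(circ(*a),circ(*a,fixz=1),circ(a[0],a[1][:1],37,70,fixz=1))
```

```text
cam [367.7525427  384.47896734 374.14568023]
hub w6,w1 [443.74009065 431.16394506  70.66375468] [np.float64(1.3503602443571296), np.float64(1.3503602443572793)]
(array([326.13040165, 393.20637208, 244.58327338]), [np.float64(72.70961015179189), np.float64(72.70961015179178)]) (array([266.73058134, 319.28472186, 748.58254206]), [np.float64(8.436176788294556), np.float64(8.436176788294457)])
[428. 361.  71.]
[464. 514.  71.]
[370. 445.  71.]
[524. 419.  71.]
fan base [343.23878084 620.09895114  10.        ]
(array([619.5, 316.9,  69.9,  36.2]), 0.17, [270, 259]) (array([619.5, 316.9,  70. ,  36.2]), 0.16, [270, 259]) (array([619.4, 316.9,  70. ,  36.3]), 0.14, [270])
```

View pics/w6.png

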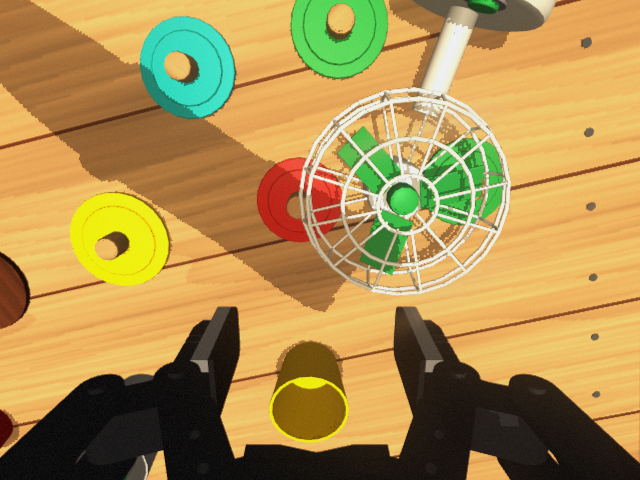

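The fan's position disagrees with the start pictures, so it may be moving. I take fresh side and top views.

Run:
```python
from h import *
a=grab('side','side1')['frame'];b=grab('top','top1')['frame']
cv2.imwrite('pics/c4.png',np.hstack([a[50:330,80:460],b[150:430,20:420]])[:,:,::-1])
d=load('w6')
for p in [(490,5),(340,20),(188,66),(119,240)]: print(p,onz(d,*p,9))
T=load('top0')
for p in [(151,247),(184,312),(241,311),(120,345)]: print(p,onz(T,*p,9))
```

```text
(490, 5) [320.07509416 538.92948967   9.        ]
(340, 20) [302.73308981 419.63649731   9.        ]
(188, 66) [306.83132955 288.64138051   9.        ]
(119, 240) [436.63351342 174.73514855   9.        ]
(151, 247) [456.05183123 497.20572841   9.        ]
(184, 312) [305.71061123 416.13198953   9.        ]
(241, 311) [307.11011516 286.47547968   9.        ]
(120, 345) [232.7857367  557.68976068   9.        ]
```

View pics/c4.png

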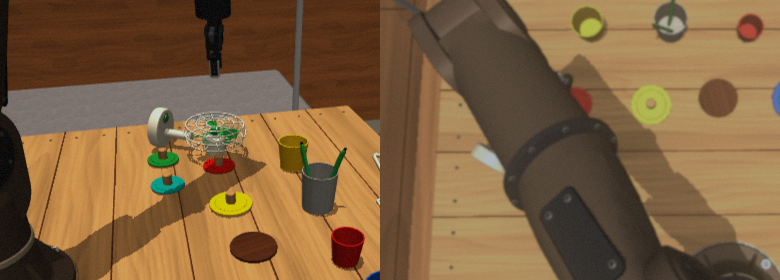

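The fan has toppled: its cage now lies face up beside or over the red cover, with the base on edge towards the robot's left. It isn't a listed object, but it blocks the red cover. I take a centred wrist view and an enlarged side crop to see what it rests on.

```bash
python3 -m jog '[[25,40,-30,0,60],[45,75,-55,0,60],[52,90,-60,0,60],[52,90,-60,0,60],[52,90,-60,0,60]]'
python3 - <<'E'
from h import *
d=grab('wrist','w7'); a=d['frame']; b=load('side1')['frame'][130:290,210:380]
print(len(b))
m=np.zeros((600,800,3),np.uint8); m[:300,:400]=0
A=cv2.resize(a[:400],(560,350)); B=cv2.resize(load('side1')['frame'][145:235,215:345],(360,250),interpolation=cv2.INTER_CUBIC)
m[:350,:560]=A; m[350:,:360]=B; cv2.imwrite('pics/c5.png',m[:,:560,::-1])
E
```

```text
time_s: 5.88
eef_pos: [414.6, 469.1, 465.0]
tcp_rot: [0.0, 0.116, 0.993, 0.001]
wrist_force: [-0.1, -0.7, -0.3]
opening: 0.703
grasp_force: 0.0
160
```

View pics/c5.png

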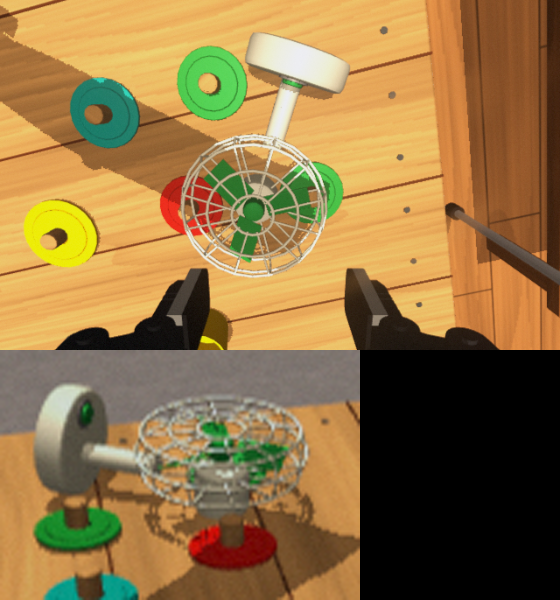

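The base stands on edge with the stem horizontal, and the cage overhangs the red cover and one green cover. My first transit probably clipped the fan, with the tips at z=232 against a fan about 245 tall. I will grip the stem and draw the fan back along its own axis, clear of the red cover, so I measure the stem line from two views and find the table edge.

Run:
```python
from h import *
a,b=load('w6'),load('w7')
def plane(d,p,q):
    c,r=ray(d,*p);_,s=ray(d,*q); n=np.cross(r,s); return n/np.linalg.norm(n),c
n1,c1=plane(a,(459,15),(430,105)); n2,c2=plane(b,(330,97),(312,155))
u=np.cross(n1,n2); print('angle sin',np.linalg.norm(u)); u/=np.linalg.norm(u)
p=np.linalg.solve(np.array([n1,n2,u]),[n1@c1,n2@c2,0])
for d,px in [(b,(330,97)),(b,(312,155)),(a,(459,15)),(a,(430,105))]:
    c,r=ray(d,*px); M=np.array([r,-u]).T; s=np.linalg.lstsq(M,p-c,rcond=None)[0]; print(px,np.round(p+u*s[1],1))
print('dir',u)
print('stem at z=45', [np.round(onz(b,*x,45)) for x in [(330,97),(312,155)]],[np.round(onz(a,*x,45)) for x in [(459,15),(430,105)]])
print('hub',tri(ray(a,403,200),ray(b,290,239)))
print('edge',onz(b,489,114,0),onz(b,500,230,0),'base px ends',[np.round(onz(b,*x,45)) for x in [(285,55),(395,92),(340,72)]])
print('stem width px->mm', np.linalg.norm(onz(b,308,120,45)-onz(b,334,128,45)))
```

```text
angle sin 0.2341939834068846
(330, 97) [328.1 502.1  37.9]
(312, 155) [374.3 473.9  51.6]
(459, 15) [325. 504.  37.]
(430, 105) [382.2 469.1  53.9]
dir [-0.82825861  0.50359556 -0.24572174]
stem at z=45 [array([328., 502.,  45.]), array([375., 474.,  45.])] [array([326., 501.,  45.]), array([383., 472.,  45.])]
hub (array([446.06051679, 435.3080972 ,  64.88893969]), [np.float64(0.6073075338259021), np.float64(0.6073075338259445)])
edge [380.75825821 659.23013853   0.        ] [508.29335388 658.76974877   0.        ] base px ends [array([285., 471.,  45.]), array([338., 560.,  45.]), array([310., 515.,  45.])]
stem width px->mm 25.20581415763464
```

The stem axis runs from (328,502) to (378,472) at z≈45, the hub is at (446,435,65), and the table edge is at y=659. I will grip the stem at (357,484) and pull about 90 mm along (-0.86,0.51).

```bash
python3 -m jog '[[30,1,0,7,60],[60,1,0,14,60],[60,1,40,17,60],[60,1,80,17,60],[60,1,120,17,60],[60,1,160,17,60],[60,1,200,17,60],[60,1,200,17,60]]' && python3 -m jog '[[0,0,20,0,60],[0,0,40,0,60],[0,0,60,0,60],[0,0,60,0,60],[0,0,60,0,10],[0,0,60,0,10],[0,0,60,0,10],[0,0,60,0,10]]' 90 && python3 -m jog '[[0,0,0,0,10],[0,0,0,0,10],[0,0,0,0,10]]'
python3 -c "
from h import *
s=manip.sense();print(s['eef_pos'],s['tcp_rot'],s['opening'],s['grasp_force'])"
```

```text
time_s: 6.6
eef_pos: [355.7, 478.3, 257.2]
tcp_rot: [-0.001, 0.263, 0.965, -0.007]
wrist_force: [-1.0, -1.9, -0.8]
opening: 0.705
grasp_force: 0.0
time_s: 7.27
eef_pos: [357.1, 483.7, 207.3]
tcp_rot: [0.001, 0.262, 0.965, 0.002]
wrist_force: [0.7, -0.6, 7.9]
opening: 0.215
grasp_force: 87.9
time_s: 7.52
eef_pos: [357.1, 483.7, 207.3]
tcp_rot: [0.001, 0.262, 0.965, 0.002]
wrist_force: [0.7, -0.7, 8.8]
opening: 0.22
grasp_force: 87.9
[357.09857562 483.69035294 207.2690355 ] [8.15473310e-04 2.61831970e-01 9.65110764e-01 2.13738805e-03] 0.22028802451289656 87.90360689163208
```

```bash
python3 -m jog '[[0,0,-4,0,10],[5,0,-8,0,10],[15,0,-8,0,10],[28,0,-8,0,10],[41,0,-8,0,10],[54,0,-8,0,10],[67,0,-8,0,10],[78,0,-8,0,10]]' && python3 -m jog '[[10,0,0,0,10],[17,0,0,0,10],[20,0,0,0,10],[20,0,4,0,10],[20,0,6,0,10],[20,0,6,0,10]]'
```

```text
time_s: 8.18
eef_pos: [286.4, 523.4, 212.4]
tcp_rot: [-0.0, 0.261, 0.965, -0.0]
wrist_force: [-0.1, -0.2, -4.5]
opening: 0.217
grasp_force: 88.6
time_s: 8.68
eef_pos: [271.7, 532.6, 207.3]
tcp_rot: [-0.0, 0.262, 0.965, 0.001]
wrist_force: [-4.3, 0.5, 3.5]
opening: 0.22
grasp_force: 89.6
```

```bash
python3 -m jog '[[0,0,0,0,25],[0,0,0,0,40],[0,0,0,0,50],[0,0,-15,0,50],[0,0,-50,0,50],[0,0,-90,0,50],[0,0,-130,0,50],[0,0,-170,0,50]]' 40 && python3 -m jog '[[-20,-5,-30,0,50],[-50,-10,-60,0,50],[-90,-20,-60,0,50],[-130,-30,-60,0,50],[-170,-40,-60,0,50],[-205,-50,-60,0,50],[-231,-57,-60,0,50],[-231,-57,-60,0,50]]' && python3 -m jog '[[0,0,0,0,50],[0,0,0,0,50]]'
python3 - <<'E'
from h import *
grab('wrist','w8');grab('side','side2')
a=load('w8')['frame'];b=load('side2')['frame'][110:310,200:500]
m=np.zeros((600,640,3),np.uint8);m[:370]=a[:370];m[372:572,:300]=b
cv2.imwrite('pics/c6.png',m[:,:,::-1])
E
```

```text
time_s: 9.35
eef_pos: [272.0, 531.7, 378.5]
tcp_rot: [0.0, 0.262, 0.965, -0.0]
wrist_force: [1.3, 2.1, -0.8]
opening: 0.586
grasp_force: 0.0
time_s: 10.02
eef_pos: [447.0, 360.1, 437.3]
tcp_rot: [0.002, 0.267, 0.964, -0.001]
wrist_force: [0.2, -1.0, 0.0]
opening: 0.583
grasp_force: 0.0
time_s: 10.18
eef_pos: [441.8, 366.7, 436.6]
tcp_rot: [-0.0, 0.262, 0.965, 0.0]
wrist_force: [-0.2, -0.0, -0.3]
opening: 0.582
grasp_force: 0.0
```

View pics/c6.png

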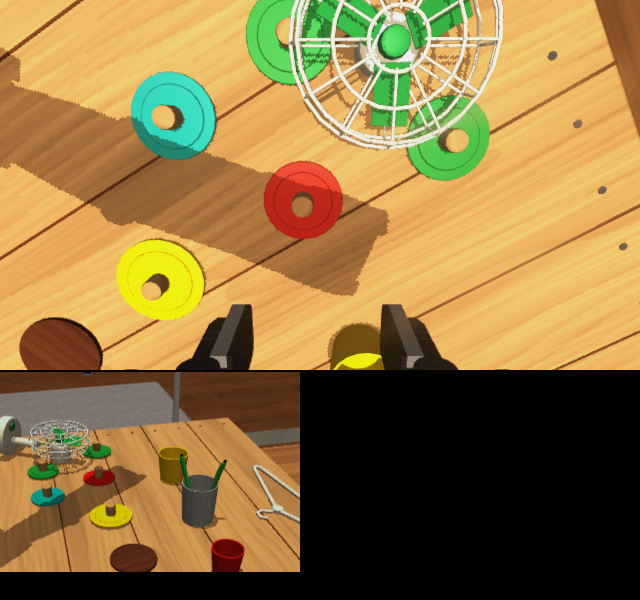

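The red cover at (303,200), knob at (302,206), is now free of the fan, whose hub is at (396,40). I measure it from the wrist and side views.

Run:
```python
from rim import *
W8,S2=load('w8'),load('side2')
def ell(d,col,px):
    return cv2.fitEllipse(contour(d,col,px))[0]
for c,pw,ps,r in [('red',(280,200),(298,217),40),('yellow',(130,280),(295,255),47)]:
    e,f=ell(W8,c,pw),ell(S2,c,ps)
    print(c,np.round(e),np.round(f),tri(ray(W8,*e),ray(S2,*f)), onz(W8,*e,7.5), circ(c,[('w8',pw)],r,9,half=False,fixz=1))
print('knob top', onz(W8,302,206,35),onz(W8,150,288,35), 'hub',onz(W8,396,40,65))
s=manip.sense();print(s['eef_pos'])
```

```text
red [303. 200.] [299. 216.] (array([439.88174078, 351.21281656,   4.64756036]), [np.float64(0.3516715126912967), np.float64(0.35167151269133956)]) [439.06137872 351.62290659   7.5       ] (array([439.8, 351.2,   9. ,  39.1]), 0.26, [221])
yellow [160. 279.] [310. 254.] (array([436.79629286, 173.54715499,   4.67087541]), [np.float64(0.43126180832847827), np.float64(0.4312618083284776)]) [435.92210566 175.2465417    7.5       ] (array([437. , 175.3,   9. ,  46.3]), 0.31, [240])
knob top [439.29526292 351.73655976  35.        ] [434.21688603 176.38816341  35.        ] hub [359.11204243 485.07966781  65.        ]
[441.12023691 367.59971426 436.55125493]
```

```bash
python3 -m jog '[[-6,-14,40,0,50],[-6,-14,80,0,50],[-6,-14,120,0,50],[-6,-14,160,0,50],[-6,-14,195,0,50],[-6,-14,215,0,50],[-6,-14,215,0,50],[-6,-14,215,0,50]]' 40
python3 - <<'E'
from h import *
d=grab('wrist','w9'); s=manip.sense(); print(s['eef_pos'],s['wrist_force'])
# knob / grasp midpoint check
f=cv2.cvtColor(d['frame'],cv2.COLOR_RGB2BGR)
cv2.imwrite('pics/c7.png',f)
E
```

```text
time_s: 10.95
eef_pos: [439.4, 352.1, 221.2]
tcp_rot: [-0.001, 0.261, 0.965, -0.001]
wrist_force: [0.1, 0.5, 0.2]
opening: 0.581
grasp_force: 0.0
[440.06091773 352.32623458 222.53773979] [ 0.38896258 -0.09515979  1.39522567]
```

View pics/c7.png

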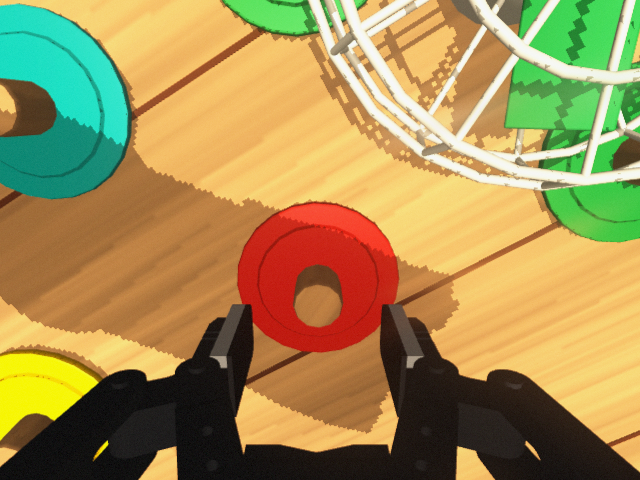

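The red knob at (318,300) is centred between the fingers. I descend, grip, lift slowly and check.

```bash
python3 -m jog '[[0,0,15,0,50],[0,0,28,0,50],[0,0,31,0,50],[0,0,31,0,50],[0,0,31,0,15],[0,0,31,0,15],[0,0,31,0,15],[0,0,31,0,15]]' 40 && python3 -m jog '[[0,0,0,0,15],[0,0,0,0,15],[0,0,-5,0,15],[0,0,-15,0,15],[0,0,-35,0,15],[0,0,-65,0,15],[0,0,-100,0,15],[0,0,-105,0,15]]'
```

```text
time_s: 11.67
eef_pos: [440.5, 351.8, 192.1]
tcp_rot: [0.0, 0.262, 0.965, 0.001]
wrist_force: [-1.0, -0.6, 7.1]
opening: 0.236
grasp_force: 38.8
time_s: 12.33
eef_pos: [441.7, 352.0, 301.9]
tcp_rot: [0.002, 0.262, 0.965, 0.003]
wrist_force: [1.5, -0.2, 0.1]
opening: 0.235
grasp_force: 39.2
```

```bash
python3 -m jog '[[-6,-9,0,0,15],[-18,-26,0,0,15],[-36,-53,0,0,15],[-55,-80,0,0,15],[-74,-108,0,0,15],[-93,-136,0,0,15],[-111,-163,0,0,15],[-129,-189,0,0,15]]' && python3 -m jog '[[-18,-26,0,0,15],[-36,-53,0,0,15],[-55,-80,0,0,15],[-74,-108,0,0,15],[-88,-130,0,0,15],[-97,-143,0,0,15],[-101,-148,0,0,15],[-101,-148,0,0,15]]'
```

```text
time_s: 13.0
eef_pos: [454.9, 120.4, 295.0]
tcp_rot: [-0.001, 0.262, 0.965, -0.001]
wrist_force: [0.8, 0.6, -1.2]
opening: 0.235
grasp_force: 39.2
time_s: 13.67
eef_pos: [467.6, -57.4, 295.2]
tcp_rot: [-0.0, 0.263, 0.965, -0.0]
wrist_force: [0.4, 0.1, -0.4]
opening: 0.236
grasp_force: 39.2
```

Run:
```python
from h import *
s=manip.sense();p=s['eef_pos'];q=s['tcp_rot'];a,b=q[1],q[2]
x=np.array([2*a*a-1,2*a*b]);y=np.array([2*a*b,1-2*a*a])
d=np.array([612,-55.3])-p[:2];print(p,s['opening'],s['grasp_force'],'move',d@x,d@y)
grab('wrist','w10');grab('side','side3')
```

```text
[467.63121829 -57.37784378 295.21984069] 0.23641566146022353 39.22325849533081 move -123.30182075652772 75.12204331945892
```

```bash
python3 -m jog '[[-15,9,0,0,15],[-40,24,0,0,15],[-68,41,0,0,15],[-95,58,0,0,15],[-115,70,0,0,15],[-123,75,10,0,15],[-123,75,25,0,15],[-123,75,32,0,15]]' && python3 -m jog '[[0,0,0,0,15],[0,0,0,0,15]]'
python3 - <<'E'
from h import *
s=manip.sense();p=s['eef_pos'];print(p,s['wrist_force'])
a=grab('wrist','w11')['frame'];b=grab('side','side4')['frame']
m=np.zeros((580,640,3),np.uint8);m[:480]=a;m[300:580,:300]=cv2.resize(b[220:360,350:500],(300,280));cv2.imwrite('pics/c8.png',m[:,:,::-1])
E
```

```text
time_s: 14.43
eef_pos: [612.4, -50.6, 261.6]
tcp_rot: [-0.001, 0.26, 0.966, 0.0]
wrist_force: [-1.4, 0.1, 0.1]
opening: 0.234
grasp_force: 39.2
time_s: 14.6
eef_pos: [611.8, -52.0, 263.3]
tcp_rot: [-0.001, 0.261, 0.965, -0.0]
wrist_force: [-0.0, -0.0, 1.2]
opening: 0.239
grasp_force: 39.2
[611.84788704 -52.01084383 263.32430497] [-0.04019789 -0.03704582  1.19294824]
```

View pics/c8.png

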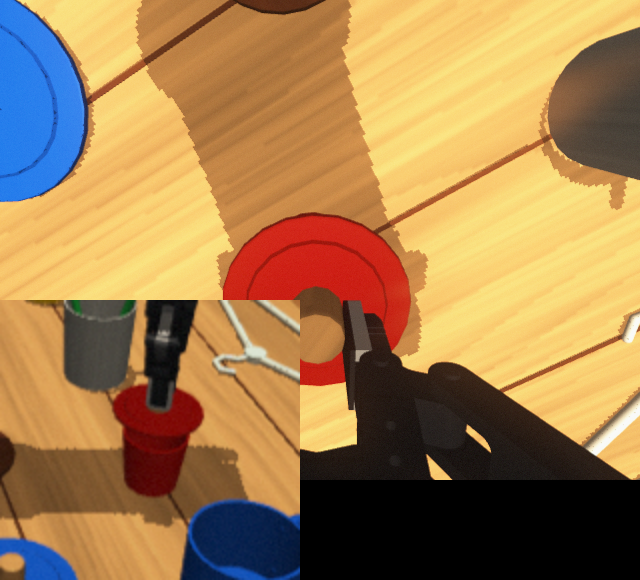

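The red cover is held level just above the red cup. I measure the held disc's centre in the wrist picture before lowering.

Run:
```python
from rim import *
for f in ['w11']:
  print(circ('red',[(f,(260,270))],40,263-192+9,cmin=0,half=False,fixz=1))
k=contour(load('w11'),'red',(260,270)); k=k[k[:,1]<330]; d=load('w11')
P=np.array([onz(d,*q,80)[:2] for q in k]); o=least_squares(lambda y:np.hypot(*(P-y[:2]).T)-39.5,[612,-52],loss='soft_l1'); print(o.x,np.median(abs(o.fun)))
for i in range(6):
    s=manip.sense(); grab('side','tmp'); print(np.round(s['eef_pos'],1),end=' ')
```

```text
(array([606.9, -49.8,  80. ,  36.1]), 4.03, [764])
[610.2121674  -51.89966945] 0.4700743449377143
[612.3 -52.6 264.4] [612.4 -52.8 264.6] [612.5 -52.9 264.6] [612.5 -53.  264.5] [612.5 -53.  264.4] [612.4 -53.1 264.3]
```

```bash
python3 -m jog '[[-2,-2,2,0,15],[-2,-2,6,0,15],[-2,-2,10,0,15],[-2,-2,13,0,15],[-2,-2,15,0,15],[-2,-2,16,0,15],[-2,-2,16,0,15],[-2,-2,16,0,15]]' && python3 -m jog '[[0,0,1,0,15],[0,0,2,0,15],[0,0,3,0,15],[0,0,4,0,15],[0,0,4,0,15],[0,0,4,0,15]]'
```

```text
time_s: 15.67
eef_pos: [613.2, -55.8, 247.7]
tcp_rot: [0.0, 0.262, 0.965, -0.0]
wrist_force: [0.4, 0.3, 0.0]
opening: 0.235
grasp_force: 39.2
time_s: 16.17
eef_pos: [613.3, -55.9, 244.4]
tcp_rot: [0.0, 0.262, 0.965, 0.0]
wrist_force: [-2.2, 0.1, 6.8]
opening: 0.234
grasp_force: 39.9
```

```bash
python3 -m jog '[[0,0,0,0,25],[0,0,0,0,32],[0,0,0,0,40],[0,0,0,0,50],[0,0,-10,0,50],[0,0,-40,0,50],[0,0,-80,0,50],[0,0,-120,0,50]]' && python3 -m jog '[[10,0,-10,0,50],[36,9,-10,0,50],[72,27,-10,0,50],[108,45,-10,0,50],[144,62,-10,0,50],[180,80,-10,0,50],[216,95,-10,0,50],[250,104,-10,0,50]]' && python3 -m jog '[[17,6,0,0,50],[17,6,0,0,50],[17,6,0,0,50],[17,6,0,0,50]]'
python3 - <<'E'
from rim import *
s=manip.sense();print(s['eef_pos'])
d=grab('wrist','w12');S=grab('side','side5')
h=cv2.cvtColor(d['frame'],cv2.COLOR_RGB2HSV);m=cv2.inRange(h,(19,200,60),(34,255,255))
for c in cv2.findContours(m,cv2.RETR_EXTERNAL,cv2.CHAIN_APPROX_NONE)[0]:
    if cv2.contourArea(c)>500: e=cv2.fitEllipse(c);print(np.round(e[0]),e[1],cv2.contourArea(c),onz(d,*e[0],9))
for c in masks(S,'red'): 
    e=cv2.fitEllipse(c);print('side red',cv2.boundingRect(c),np.round(e[0],1))
E
```

```text
time_s: 16.83
eef_pos: [612.6, -55.9, 365.1]
tcp_rot: [-0.001, 0.262, 0.965, -0.0]
wrist_force: [1.6, 0.7, -0.1]
opening: 0.584
grasp_force: 0.0
time_s: 17.5
eef_pos: [448.5, 162.4, 374.3]
tcp_rot: [0.0, 0.261, 0.965, 0.001]
wrist_force: [1.0, 0.5, 0.1]
opening: 0.588
grasp_force: 0.0
time_s: 17.83
eef_pos: [438.8, 173.3, 374.2]
tcp_rot: [0.001, 0.262, 0.965, 0.0]
wrist_force: [-0.7, 0.1, 0.1]
opening: 0.59
grasp_force: 0.0
[438.80641877 173.34044082 374.23159034]
[580. 319.] (91.93240356445312, 131.70860290527344) 9232.0 [653.27560137 331.79217366   9.        ]
[317. 204.] (106.55890655517578, 108.61932373046875) 9090.0 [435.40178501 175.19068681   9.        ]
side red (407, 272, 45, 46) [427.4 293.5]
```

```bash
python3 -m jog '[[2,0,35,0,50],[2,0,75,0,50],[2,0,115,0,50],[2,0,145,0,50],[2,0,165,0,50],[2,0,176,0,50],[2,0,179,0,50],[2,0,179,0,50]]' && python3 -m jog '[[0,0,1,0,40],[0,0,1,0,15],[0,0,1,0,15],[0,0,1,0,15],[0,0,1,0,15],[0,0,1,0,15],[0,0,1,0,15],[0,0,1,0,15]]' 40
```

```text
time_s: 18.6
eef_pos: [437.0, 174.1, 194.0]
tcp_rot: [-0.0, 0.263, 0.965, -0.001]
wrist_force: [0.2, 0.9, 0.5]
opening: 0.586
grasp_force: 0.0
time_s: 19.27
eef_pos: [437.0, 175.1, 194.7]
tcp_rot: [0.001, 0.262, 0.965, 0.001]
wrist_force: [-1.3, -1.7, 7.7]
opening: 0.232
grasp_force: 39.0
```

```bash
python3 -m jog '[[0,0,-4,0,15],[0,0,-14,0,15],[0,0,-34,0,15],[0,0,-64,0,15],[0,0,-95,0,15],[-4,10,-112,0,15],[-12,29,-115,0,15],[-24,60,-115,0,15]]' && python3 -m jog '[[-13,32,0,0,15],[-26,65,0,0,15],[-38,95,0,0,15],[-48,120,0,0,15],[-56,140,0,0,15],[-62,153,0,0,15],[-62,155,0,0,15],[-62,155,0,0,15]]' && python3 -m jog '[[0,0,0,0,15],[0,0,8,0,15],[0,0,18,0,15],[0,0,26,0,15],[0,0,30,0,15],[0,0,30,0,15],[0,0,30,0,15],[0,0,30,0,15]]'
python3 - <<'E'
from rim import *
for i in range(4): d=grab('wrist','w13')
s=manip.sense();p=s['eef_pos'];q=s['tcp_rot'];print(p)
k=contour(d,'yellow',(260,270)); k=k[k[:,1]<330]; z=p[2]-194.7+9
P=np.array([onz(d,*q,z)[:2] for q in k]); o=least_squares(lambda y:np.hypot(*(P-y[:2]).T)-46.5,p[:2],loss='soft_l1'); print(o.x,np.median(abs(o.fun)),len(k))
E
```

```text
time_s: 19.93
eef_pos: [487.1, 213.7, 311.8]
tcp_rot: [0.001, 0.262, 0.965, 0.001]
wrist_force: [0.1, -0.8, -0.6]
opening: 0.235
grasp_force: 39.2
time_s: 20.6
eef_pos: [619.3, 317.6, 309.1]
tcp_rot: [0.0, 0.261, 0.965, -0.0]
wrist_force: [-0.0, 0.4, -1.4]
opening: 0.235
grasp_force: 39.2
time_s: 21.27
eef_pos: [619.5, 317.1, 278.9]
tcp_rot: [0.0, 0.262, 0.965, 0.0]
wrist_force: [-0.1, 0.0, -0.8]
opening: 0.235
grasp_force: 39.2
[619.51611486 317.17785245 279.11249105]
[619.2699701  316.30978411] 0.6234270429487196 586
```

Centred within about 1 mm. I lower by 18 mm in slow steps.

```bash
python3 -m jog '[[0,0,4,0,15],[0,0,8,0,15],[0,0,12,0,15],[0,0,14,0,15],[0,0,15,0,15],[0,0,16,0,15],[0,0,17,0,15],[0,0,17,0,15]]' && python3 -m jog '[[0,0,1,0,15],[0,0,1,0,15],[0,0,1,0,15]]'
```

```text
time_s: 22.13
eef_pos: [619.4, 317.1, 261.6]
tcp_rot: [-0.0, 0.262, 0.965, -0.0]
wrist_force: [0.1, 0.2, -1.1]
opening: 0.232
grasp_force: 39.2
time_s: 22.38
eef_pos: [619.5, 317.2, 261.2]
tcp_rot: [0.0, 0.262, 0.965, 0.0]
wrist_force: [-1.1, -0.8, 3.7]
opening: 0.236
grasp_force: 39.5
```

```bash
python3 -m jog '[[0,0,0.5,0,15],[0,0,0,0,25],[0,0,0,0,35],[0,0,0,0,50],[0,0,-10,0,50],[0,0,-40,0,50],[0,0,-80,0,50],[0,0,-120,0,50]]' && python3 -m jog '[[-10,-12,0,0,50],[-33,-42,0,0,50],[-57,-72,0,0,50],[-81,-103,0,0,50],[-105,-133,0,0,50],[-129,-164,0,0,50],[-153,-195,0,0,50],[-177,-225,0,0,50]]' && python3 -m jog '[[-24,-31,0,0,50],[-48,-61,0,0,50],[-72,-92,0,0,50],[-96,-122,0,0,50],[-120,-153,0,0,50],[-139,-177,0,0,50],[-139,-177,0,0,50],[-139,-177,0,0,50]]' && python3 -m jog '[[0,0,0,0,50],[0,0,0,0,50]]'
python3 - <<'E'
from rim import *
d=grab('wrist','w14');print(manip.sense()['eef_pos'])
h=cv2.cvtColor(d['frame'],cv2.COLOR_RGB2HSV);m=cv2.inRange(h,(105,150,25),(130,255,255))
for c in cv2.findContours(m,cv2.RETR_EXTERNAL,cv2.CHAIN_APPROX_NONE)[0]:
    if cv2.contourArea(c)>800: e=cv2.fitEllipse(c);print(np.round(e[0]),e[1],cv2.boundingRect(c),np.round(onz(d,*e[0],9)))
E
```

```text
time_s: 23.05
eef_pos: [619.0, 316.9, 381.9]
tcp_rot: [-0.001, 0.262, 0.965, -0.001]
wrist_force: [0.3, 0.6, 0.6]
opening: 0.587
grasp_force: 0.0
time_s: 23.72
eef_pos: [658.3, 31.3, 381.4]
tcp_rot: [0.0, 0.262, 0.965, 0.0]
wrist_force: [0.5, -1.0, 0.6]
opening: 0.587
grasp_force: 0.0
time_s: 24.38
eef_pos: [688.4, -192.7, 380.9]
tcp_rot: [0.0, 0.264, 0.965, -0.001]
wrist_force: [0.5, 0.9, 0.2]
opening: 0.586
grasp_force: 0.0
time_s: 24.55
eef_pos: [689.3, -187.7, 380.8]
tcp_rot: [-0.0, 0.261, 0.965, 0.001]
wrist_force: [1.4, 1.2, -0.2]
opening: 0.584
grasp_force: 0.0
[ 689.28908904 -187.51382952  380.82409121]
[231. 163.] (120.82989501953125, 165.8049774169922) (159, 92, 161, 133) [ 620. -230.    9.]
```

```bash
python3 - <<'E'
from rim import *
V=[('w3',(170,200)),('w14',(231,163))]
print(circ('blue',V,45,74),circ('blue',V,45,74,fixz=1),circ('blue',V[1:],45,74,fixz=1))
print(circ('blue',V,45,74,cmin=.3))
E
python3 -m jog '[[15,-7,0,0,50],[45,-20,0,0,50],[80,-36,0,0,50],[115,-53,0,0,50],[150,-69,0,0,50],[185,-85,0,0,50],[210,-97,0,0,50],[220,-101,0,0,50]]' && python3 -m jog '[[0,0,0,0,50],[0,0,0,0,50],[0,0,0,0,50]]'
python3 - <<'E'
from rim import *
d=grab('wrist','w15');s=manip.sense();print(s['eef_pos'])
h=cv2.cvtColor(d['frame'],cv2.COLOR_RGB2HSV);m=cv2.inRange(h,(105,150,25),(130,255,255))
for c in cv2.findContours(m,cv2.RETR_EXTERNAL,cv2.CHAIN_APPROX_NONE)[0]:
    if cv2.contourArea(c)>800: e=cv2.fitEllipse(c);print(np.round(e[0]),e[1],cv2.boundingRect(c),np.round(onz(d,*e[0],9),1),tri(ray(d,*e[0]),ray(load('side0'),355.1,364.4)))
E
```

```text
(array([ 617.3, -218.2,   73.6,   44. ]), 0.17, [440, 461]) (array([ 617.3, -218.1,   74. ,   43.9]), 0.18, [440, 461]) (array([ 617.3, -218. ,   74. ,   44. ]), 0.16, [461])
(array([ 617.3, -218.3,   73.6,   43.9]), 0.18, [440, 461])
time_s: 25.27
eef_pos: [444.3, -164.5, 380.8]
tcp_rot: [-0.001, 0.261, 0.965, 0.001]
wrist_force: [0.4, -0.6, 0.1]
opening: 0.585
grasp_force: 0.0
time_s: 25.52
eef_pos: [449.5, -164.9, 381.1]
tcp_rot: [0.001, 0.261, 0.965, 0.0]
wrist_force: [-0.8, 0.5, 0.5]
opening: 0.585
grasp_force: 0.0
[ 449.56574077 -165.00976633  380.87261311]
[357. 412.] (81.674072265625, 94.7828598022461) (310, 361, 89, 92) [ 657.9 -237.9    9. ] (array([ 482.99909323, -213.28625761,  119.85534995]), [np.float64(70.63843546837616), np.float64(70.6384354683762)])
[317. 204.] (115.25189971923828, 124.76921844482422) (256, 140, 125, 123) [ 447.3 -163.9    9. ] (array([ 448.35719821, -164.37937662,    4.73002362]), [np.float64(0.2555904782030626), np.float64(0.25559047820306335)])
```

```bash
python3 -m jog '[[2,0,35,0,50],[2,0,75,0,50],[2,0,115,0,50],[2,0,150,0,50],[2,0,172,0,50],[2,0,183,0,50],[2,0,186,0,50],[2,0,186,0,50]]' && python3 -m jog '[[0,0,1,0,40],[0,0,1,0,15],[0,0,1,0,15],[0,0,1,0,15],[0,0,1,0,15],[0,0,1,0,15],[0,0,1,0,15],[0,0,1,0,15]]' 45 && python3 -m jog '[[0,0,-4,0,15],[0,0,-14,0,15],[0,0,-34,0,15],[0,0,-64,0,15],[0,0,-95,0,15],[0,0,-115,0,15],[0,0,-115,0,15],[0,0,-115,0,15]]'
```

```text
time_s: 26.23
eef_pos: [447.0, -164.5, 193.6]
tcp_rot: [-0.001, 0.262, 0.965, -0.0]
wrist_force: [-0.4, -0.2, -0.2]
opening: 0.585
grasp_force: 0.0
time_s: 26.9
eef_pos: [447.0, -164.6, 194.7]
tcp_rot: [0.001, 0.262, 0.965, 0.0]
wrist_force: [-0.4, 1.1, 8.0]
opening: 0.233
grasp_force: 44.1
time_s: 27.57
eef_pos: [446.6, -164.5, 310.3]
tcp_rot: [0.002, 0.262, 0.965, 0.0]
wrist_force: [-0.5, 0.2, -1.0]
opening: 0.232
grasp_force: 44.0
```

```bash
python3 -m jog '[[-10,2,0,0,15],[-35,8,0,0,15],[-70,16,0,0,15],[-105,24,0,0,15],[-137,31,0,0,15],[-160,36,0,0,15],[-172,39,0,0,15],[-174,39,0,0,15]]' && python3 -m jog '[[0,0,0,0,15],[0,0,8,0,15],[0,0,18,0,15],[0,0,25,0,15],[0,0,28,0,15],[0,0,28,0,15],[0,0,28,0,15],[0,0,28,0,15]]'
python3 - <<'E'
from rim import *
for i in range(3): d=grab('wrist','w16')
s=manip.sense();p=s['eef_pos'];print(p)
k=contour(d,'blue',(260,270)); k=k[(k[:,1]<330)]; z=p[2]-194.7+9
P=np.array([onz(d,*q,z)[:2] for q in k]); o=least_squares(lambda y:np.hypot(*(P-y[:2]).T)-54.3,p[:2],loss='soft_l1'); print(o.x,np.median(abs(o.fun)),len(k))
E
```

```text
time_s: 28.23
eef_pos: [618.5, -219.1, 306.4]
tcp_rot: [-0.001, 0.261, 0.965, -0.0]
wrist_force: [-0.3, 0.0, -0.5]
opening: 0.232
grasp_force: 44.0
time_s: 28.9
eef_pos: [616.3, -218.7, 281.1]
tcp_rot: [0.0, 0.262, 0.965, 0.0]
wrist_force: [0.5, 0.3, -1.1]
opening: 0.23
grasp_force: 44.0
[ 616.3813151  -218.73688629  281.17532914]
[ 616.33202039 -220.50212701] 1.2114877131998938 649
```

```bash
python3 -m jog '[[0,0,4,0,15],[0,0,8,0,15],[0,0,11,0,15],[0,0,13,0,15],[0,0,14,0,15],[0,0,15,0,15],[0,0,16,0,15],[0,0,16,0,15]]' && python3 -m jog '[[0,0,0.7,0,15],[0,0,0.7,0,15],[0,0,0.7,0,15]]'
```

```text
time_s: 29.72
eef_pos: [616.3, -218.8, 264.9]
tcp_rot: [0.0, 0.262, 0.965, 0.0]
wrist_force: [-1.5, 0.1, 1.8]
opening: 0.236
grasp_force: 44.2
time_s: 29.97
eef_pos: [616.2, -218.8, 264.9]
tcp_rot: [0.0, 0.262, 0.965, 0.0]
wrist_force: [-3.6, 0.8, 8.2]
opening: 0.234
grasp_force: 44.8
```

Contact is at the expected height. I release, lift and back off, then view and measure all three covers.

```bash
python3 -m jog '[[0,0,0,0,25],[0,0,0,0,35],[0,0,0,0,50],[0,0,-10,0,50],[0,0,-40,0,50],[0,0,-80,0,50],[0,0,-120,0,50],[0,0,-160,0,50]]' && python3 -m jog '[[-10,12,-5,0,50],[-20,40,-5,0,50],[-30,70,-5,0,50],[-30,100,-5,0,50],[-30,100,-5,0,50],[-30,100,-5,0,50]]'
python3 - <<'E'
from rim import *
d=grab('wrist','w17');print(manip.sense()['eef_pos'])
S=grab('side','side6')
a=d['frame'];b=S['frame'][150:420,270:560]
m=np.zeros((600,800,3),np.uint8);m[:360,:480]=cv2.resize(a,(480,360));m[:500,480:]=cv2.resize(b,(320,500))[:, :];m[362:,:0]=0
m[:,480:]=0;m[:298,480:]=cv2.resize(b,(320,298))
cv2.imwrite('pics/c9.png',m[:362,:,::-1])
for col,r,z in [('red',40,61),('blue',55,79)]:
  h=cv2.cvtColor(a,cv2.COLOR_RGB2HSV);M=0
  for lo,hi in W[col]: M=M|cv2.inRange(h,(lo,150,25),(hi,255,255))
  for c in cv2.findContours(M,cv2.RETR_EXTERNAL,cv2.CHAIN_APPROX_NONE)[0]:
    if cv2.contourArea(c)>800: e=cv2.fitEllipse(c);print(col,np.round(e[0]),np.round(e[1]),onz(d,*e[0],z))
  # side
  M=0;h=cv2.cvtColor(S['frame'],cv2.COLOR_RGB2HSV)
E
```

```text
time_s: 30.63
eef_pos: [615.8, -218.7, 426.4]
tcp_rot: [-0.0, 0.262, 0.965, -0.0]
wrist_force: [1.4, -0.2, 0.3]
opening: 0.584
grasp_force: 0.0
time_s: 31.13
eef_pos: [693.6, -144.9, 428.9]
tcp_rot: [-0.0, 0.26, 0.966, 0.0]
wrist_force: [-0.0, -0.9, 0.7]
opening: 0.583
grasp_force: 0.0
[ 692.74404668 -147.01142289  429.21763602]
red [364.  62.] [102. 111.] [611.53423299 -55.8974484   61.        ]
blue [190. 175.] [127. 156.] [ 616.3478972  -216.09802894   79.        ]
```

View pics/c9.png

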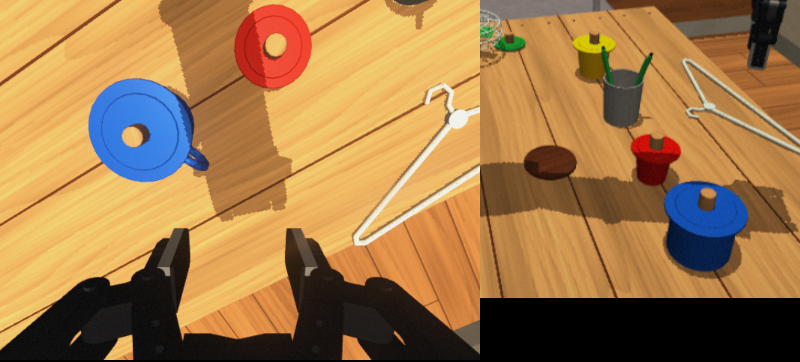

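The last view shows the red (364,62) and blue (190,175) covers level and centred on their cups. The side crop shows yellow seated too, and the arm is clear, so I hand in.

```bash
python3 -c "
from station import manip
print(manip.job_done())"
```

```text
the job is handed in; nothing more can be done
None
```

The job is handed in with no verdict returned: all three covers sit level and centred on their own cups (yellow checked by eye only), but my first transit apparently knocked over the unlisted fan, which nudged the red cover about 15 mm, and I dragged it about 100 mm clear.

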